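# Shut the gas stopcock beside its panel

## Task

Two small bulkhead stopcocks stand on the bench. Shut the one that carries the round dial gauge: turn its winged key clockwise, seen from above, until the wings stand square across the pipe and parallel to the panel just behind them, then let go. Do not press on that panel, and leave the other stopcock's key as it is.

Things in the scene. Friction and masses are not known exactly. Their poses are not given: they have to be found in the camera images.
- gauge_unit: Stopcock to shut, fixed: base plate 150 x 100 mm, brass pipe along x, round white dial gauge (42 mm wide, top 67 mm high) at x = -62 mm. Origin on the bench under the key's vertical axis; z up; +x from hose barb and gauge toward the panel, within 20 degrees of straight ahead of the robot. On the axis stands the black butterfly key: upright blade 9 mm thick, 64 mm across both wings.
- gauge_key (a joint): Key angle, rad, about the unit's z: 0 = shut, wings along the unit's y (across the pipe); +1.57 = open, wings along the pipe. Shutting is clockwise from above. Starts at 0.75 to 1.25; stop 0.03 past shut; friction 0.06 N m, no spring. Wings span 74 to 112 mm above the bench (107 mm at the axis). Pinch the 9 mm thickness at the axis, upper 20 to 25 mm, to keep above the panel.
- gauge_panel: White upright panel of the same unit, behind the key: 6 mm thick, 100 mm wide, top edge 80 mm above the bench, front face 38 mm from the key's axis, so the turning wing tips pass it by about 6 mm. Frame same as the unit's (origin on the bench under the key's axis).
- plain_key_tip (a point): Outer end of one wing (32 mm from its axis, 93 mm above the bench) on the key of the other stopcock, built alike but without a gauge; that key is to be left as it is. The two axes stand at least 0.17 m apart; which is left and which right varies.

How it is judged:
By the outcome, as a careful person would: the job done as asked, in the order asked, and still so for the second after the job is handed in, with the robot touching nothing.
It also fails if it takes over 29 s, if anything falls off the work surface, if the arm or the gripper's body presses on something with over 40 N, if the wrist force passes 120 N, or if a joint passes its speed limit or range.

## Robot

A 7-joint arm with a two-finger parallel gripper is mounted at the origin on a cart in front of the work surface, level with it; the furniture and walls round the work are solid. World frame = base frame: x ahead of the robot, y to its left, z up, the work surface at z = 0. Lengths are in m, angles in rad, forces in N, time in s.
With the tool pointing down it reaches from about 0.35 to 0.9 m from the base axis. Payload 8.1 kg.
Tool frame: the origin (TCP) lies at the very end of the fingers, on their centre line; the grasp point (between the pads) lies 19 mm behind it; z points along the fingers, y is the line along which they close (so a half turn about z gives the same grasp; the last joint's range is limited). The gripper opens to 92 mm and grips with 3 to 60 N. Pads are 19 mm wide; open, the fingers measure 130 mm over their backs; the gripper's body (75 mm by 190 mm) begins 47 mm behind the grasp point.
Start: joints at [-1.332, 0.434, 0.025, 1.573, -0.012, 1.134, -0.075], TCP at [0.21, 0.589, 0.227] pointing down, gripper open.
Joint ranges: [-2.62, 2.62], [-0.44, 2.09], [-1.27, 1.32], [0.08, 2.57], [-1.32, 4.46], [0.12, 2], [-2.74, 2.74]. Speed limits (rad/s): [2.22, 2.22, 3.01, 3.01, 3.14, 3.14, 3.14].

## Interface

Orientations are given as a rotation vector (axis times angle).
In Python, from cell import arm gives the robot as it stands.
- The arm moves only by the tool jog_arm, never from a script. Its argument "rows" is a list of rows, each a list of 3 entries, a list of its own where there are three numbers: the shift along the world's x, y, z in cm, then the turn, a rotation vector about the world's x, y, z in degrees, then the opening, from 0 (shut) to 1 (fully open). A call has 1 to 8 rows; each row is the pose to reach, as a shift and turn from the pose commanded when the call began; what a row does not reach only later rows make up. A row lasts 1/8 s, in which the tool goes at most 62.5 mm and 10.7 degrees, less where a joint would pass 70% of its speed; a pose out of reach is approached as far as the arm can. A call with a gripper value outside its range is refused whole. The fingers move at their own pace and stop on an object; "newtons" is the grip in N (left out, the last holds). Time passes only in rows, so rows that repeat a pose let the fingers close. It gives the time, the measured TCP pose, the force, the opening and the grip force at its end, in the units of the state.
- arm.observe(): the state, without advancing time (a new reading comes with each control period).
- arm.get_image(name): name is "scene" or "top" or "wrist"; returns a dict with "img" (420x560x3 uint8, red, green, blue), "depth" (420x560 float32, m along the optical axis (not along the pixel's ray), 0 where there is no reading), "fx", "fy", "cx", "cy" (pixels), "rvec" (rotation vector, rad) and "tvec" (3), from world to camera coordinates, as OpenCV has them; the wrist camera has in their place "mount" (4x4, takes a point from camera to tool coordinates, whose origin is the TCP and whose axes are the flange's). Camera axes: x right, y down, z forward; pixel columns grow to the right and rows downward; lengths in m; the calibration is good to about 2 mm. The wrist camera is an equidistant fisheye: a pixel r from the principal point sees the ray r / f radians off the axis. A picture is of the moment at which its call begins: read the wrist's pose just before it.
- arm.sign_off(): hands the job in; it is judged then, once.
The state is a dict: "clock": time; "joints": joint angles; "dq": joint speeds; "joint_efforts": joint torques, N m; "position": TCP position; "ee_rot": TCP orientation; "force": force on the tool from outside, world axes, zero at the start; "ft_torque": the same for the moment, N m; "width": opening from 0.0 (shut) to 1.0 (fully open); "gripper_force": force on a finger pad.
Only numpy, scipy, OpenCV 4.12 (cv2) and the standard library are available. Lean on these libraries where they do the work, as an engineer would, in place of code of your own. Each camera call takes 0.05 s, during which the arm holds its last target. There are 200 camera calls.

## Working session

There is one attempt and no reset: what is moved stays moved. The work goes in short steps, Python scripts to look and compute and a tool call to move; the robot and the scene stay as the last step left them, time stands still between calls to the robot, and variables do not carry over. Pictures are saved under pics/ and viewed, at most 10 in all, crops included, and the job is handed in when it is done.

Besides the shell and the picture viewer there is one more tool, called after "Call:" by a JSON object that holds its "fn" and its "kwargs". jog_arm: Moves the arm, as the interface text tells. Its arguments: {"type":"object","properties":{"rows":{"type":"array","items":{"type":"array"}},"newtons":{"type":"number"}},"required":["rows"]}

```bash
mkdir -p pics
cat > h.py <<'E'
import numpy as np, cv2
from cell import arm
def grab(n):
    d=arm.get_image(n); np.savez(f'{n}.npz',**d); return d
def cloud(d):
    v,u=np.mgrid[:420,:560]; z=d['depth']
    p=np.stack([(u-d['cx'])/d['fx']*z,(v-d['cy'])/d['fy']*z,z],-1)
    R=cv2.Rodrigues(np.array(d['rvec'],float))[0]
    return (p-np.array(d['tvec']).ravel())@R
E
python3 - <<'E'
from h import *
print(arm.observe())
a=grab('top');b=grab('scene')
cv2.imwrite('pics/top.png',a['img'][...,::-1]);cv2.imwrite('pics/scene.png',b['img'][...,::-1])
E
```

```text
{'clock': 0.0, 'joints': array([-1.33159479,  0.43522932,  0.0249619 ,  1.57410541, -0.01159182,
        1.13398174, -0.07508877]), 'dq': array([ 7.78208767e-04,  1.10735280e-06, -5.95252851e-04,  1.06462351e-03,
       -1.25771502e-03,  4.00240989e-04, -3.26943461e-04]), 'joint_efforts': array([-1.21688154e-03, -6.67844367e+01,  9.84194018e-01, -3.14463794e+01,
       -6.07051374e-02,  4.24821989e-02,  1.85726058e-04]), 'position': array([0.20936969, 0.58834492, 0.22593769]), 'ee_rot': array([-5.34339618e-01, -3.09569132e+00,  2.47261659e-03]), 'force': array([-0.84519609, -0.44078403, -0.37328   ]), 'ft_torque': array([-0.00413417, -0.0276786 , -0.03910831]), 'gripper_force': 0.0, 'width': 0.9995115217687118}
```

View pics/top.png

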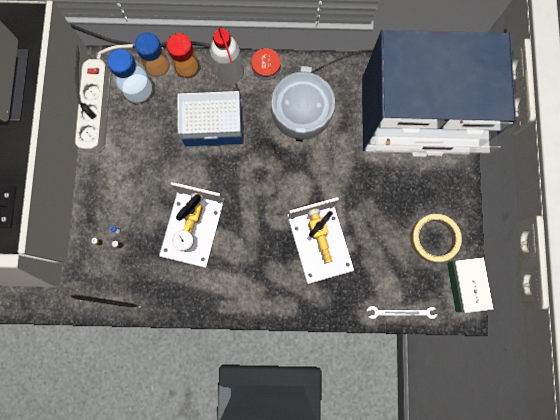

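View pics/scene.png

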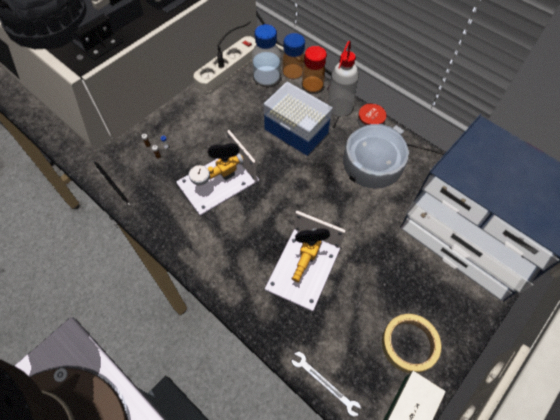

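The top view shows the gauge unit on the left: dial near (183,241), key near (189,207), panel near (195,189). The plain unit is on the right, with its key near (320,224). Next I measure in 3D.

Run:
```python
from h import *
d=dict(np.load('top.npz')); P=cloud(d); img=d['img'].astype(int)
def sel(m,u0,u1,v0,v1):
    w=np.zeros(m.shape,bool); w[v0:v1,u0:u1]=1; return P[m&w]
dark=(img.max(2)<70)
for box in [(165,225,180,265),(285,345,195,260)]:
    k=sel(dark&(P[...,2]>.085)&(P[...,2]<.13),*box)
    c=k.mean(0); r=cv2.minAreaRect(k[:,:2].astype(np.float32)); 
    w,V=np.linalg.eigh(np.cov(k[:,:2].T)); print('key',len(k),c,k[:,2].min(),k[:,2].max(),r,'dir',np.degrees(np.arctan2(V[1,1],V[0,1])))
br=(img.min(2)>150)
p=sel(br&(P[...,2]>.068)&(P[...,2]<.09),165,225,178,200)
w,V=np.linalg.eigh(np.cov(p[:,:2].T)); print('panel',len(p),p.mean(0),np.degrees(np.arctan2(V[1,1],V[0,1])),cv2.minAreaRect(p[:,:2].astype(np.float32)))
p=sel(br&(P[...,2]>.055)&(P[...,2]<.08),165,225,225,255);print('gauge',len(p),p.mean(0))
p=sel(br&(P[...,2]>-.01)&(P[...,2]<.015),155,225,190,270);print('plate',len(p),cv2.minAreaRect(p[:,:2].astype(np.float32)),p[:,2].mean())
c=d['img'][175:275,150:250,::-1]; cv2.imwrite('pics/c1.png',cv2.resize(c,(600,600),interpolation=cv2.INTER_CUBIC))
```

```text
key 205 [0.5605276  0.16213228 0.10319399] 0.08519966970122968 0.11430047298891444 ((0.5619309544563293, 0.1629374772310257), (0.008761455304920673, 0.060327835381031036), 49.813819885253906) dir 139.5276986006653
key 134 [ 0.53279884 -0.08824782  0.10757957] 0.08940587444555102 0.11442823120963375 ((0.535368025302887, -0.09004063904285431), (0.008591251447796822, 0.058857377618551254), 48.17277908325195) dir 138.3627497973088
panel 163 [0.602081   0.15415361 0.077746  ] 77.67030452847239 ((0.6026771664619446, 0.15497009456157684), (0.0987447127699852, 0.006189212203025818), 77.6283187866211)
gauge 332 [0.50194129 0.1764094  0.0651309 ]
plate 2077 ((0.5330018997192383, 0.1710186004638672), (0.10238850116729736, 0.1403905153274536), 77.47236633300781) 0.006711524831382471
```

View pics/c1.png

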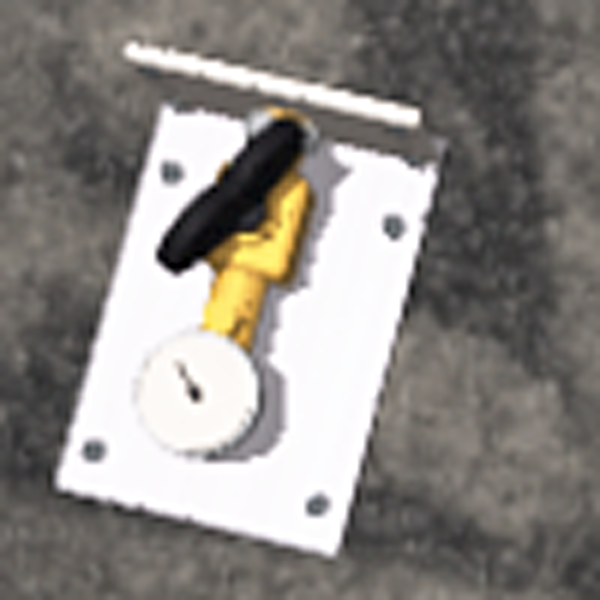

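Geometry agrees three ways. The key axis is at about (0.562, 0.163) from the gauge, the panel and the key centroid, and the unit's yaw is −12.4°. The key stands at about 62° (1.08 rad), which is in the given range. The crop shows wing ends at (175,255) and (290,135). Before moving I check the path heights.

Run:
```python
from h import *
for n in('top','scene'):
    d=dict(np.load(n+'.npz'));P=cloud(d).reshape(-1,3);P=P[d['depth'].ravel()>0]
    for t in np.linspace(0,1,8):
        c=np.array([.21+.352*t,.589-.426*t]); m=np.linalg.norm(P[:,:2]-c,axis=1)<.13
        print(n,c.round(2),m.sum(),P[m,2].max().round(3) if m.any() else None)
```

```text
top [0.21 0.59] 3505 -0.001
top [0.26 0.53] 4027 0.005
top [0.31 0.47] 6615 0.194
top [0.36 0.41] 10621 0.196
top [0.41 0.35] 13640 0.196
top [0.46 0.28] 12352 0.101
top [0.51 0.22] 12148 0.114
top [0.56 0.16] 11835 0.114
scene [0.21 0.59] 3394 0.003
scene [0.26 0.53] 4691 0.005
scene [0.31 0.47] 7899 0.258
scene [0.36 0.41] 12604 0.29
scene [0.41 0.35] 14325 0.196
scene [0.46 0.28] 11154 0.103
scene [0.51 0.22] 9815 0.115
scene [0.56 0.16] 9250 0.115
```

Call:
{"fn": "jog_arm", "kwargs": {"rows": [[[0,0,6],[0,0,0],1],[[0,0,12],[0,0,0],1],[[4,-4.5,13],[0,0,0],1],[[8,-9,13],[0,0,-4],0.4],[[12,-13.5,13],[0,0,-8],0.4],[[16,-18,13],[0,0,-12],0.4],[[20,-22.5,13],[0,0,-16],0.4],[[24,-27,13],[0,0,-20],0.4]]}}

```text
clock: 1.1
position: [0.4504, 0.3171, 0.3566]
ee_rot: [-1.067, -2.955, 0.0]
force: [0.3, 0.9, -0.9]
width: 0.5
gripper_force: 0.0
```

Call:
{"fn": "jog_arm", "kwargs": {"rows": [[[4,-5,-1],[0,0,0],0.4],[[8,-10,-5],[0,0,0],0.4],[[11.2,-15.5,-9],[0,0,-0.7],0.4],[[11.2,-15.5,-14],[0,0,-0.7],0.4],[[11.2,-15.5,-18],[0,0,-0.7],0.4],[[11.2,-15.5,-20],[0,0,-0.7],0.4],[[11.2,-15.5,-20],[0,0,-0.7],0.4],[[11.2,-15.5,-20],[0,0,-0.7],0.4]]}}

```text
clock: 2.1
position: [0.5621, 0.1641, 0.1577]
ee_rot: [1.081, 2.949, 0.001]
force: [0.3, 0.8, -0.1]
width: 0.398
gripper_force: 0.0
```

Run:
```python
from h import *
s=arm.observe();print(s['position'],s['ee_rot'],s['width'],s['clock'],s['joints'])
d=grab('wrist');cv2.imwrite('pics/w1.png',d['img'][...,::-1]);
T=np.array(d['mount']);print(T)
# project axis at z .107 and wing tips
from scipy.spatial.transform import Rotation as Ro
R=Ro.from_rotvec(s['ee_rot']).as_matrix()
def pj(p):
    q=R.T@(np.array(p)-s['position']); q=T[:3,:3].T@(q-T[:3,3]); th=np.arctan2(np.hypot(*q[:2]),q[2]); a=q[:2]/np.hypot(*q[:2])
    return np.array([d['cx'],d['cy']])+d['fx']*th*a
a=np.radians(139.7);e=.03*np.array([np.cos(a),np.sin(a),0]);c=np.array([.5623,.1631,.107])
for p in (c,c+e,c-e): print(pj(p).round(1))
print('tcp',pj(s['position']+R[:,2]*.001))
```

```text
[0.56205136 0.16410227 0.15766342] [1.08136063e+00 2.94866702e+00 1.22237786e-03] 0.3984039133892544 2.1 [-0.59589589  0.44237441  0.30824621  1.77761554 -0.16100865  0.94499186
  0.64677163]
[[ 4.51510023e-04 -9.60765096e-01 -2.77362987e-01  7.53329333e-02]
 [ 9.99999648e-01  6.29843390e-04 -5.53865107e-04 -3.77389867e-04]
 [ 7.06829507e-04 -2.77362640e-01  9.60765042e-01 -1.58593494e-01]
 [ 0.00000000e+00  0.00000000e+00  0.00000000e+00  1.00000000e+00]]
[278.1 232.2]
[278.1 189.3]
[278.  271.4]
tcp [279.15393304 262.17833679]
```

View pics/w1.png

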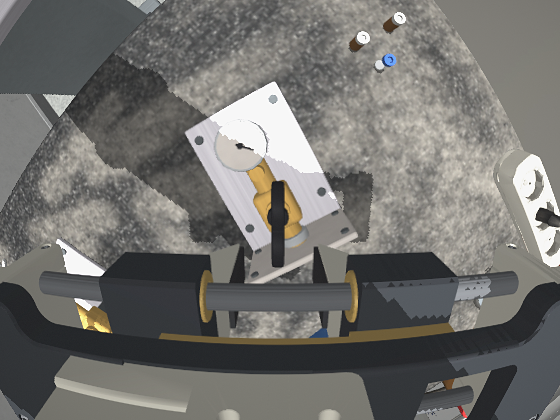

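The wrist view shows the blade vertical at column 278, between the open fingers, running about from row 181 to 267. Lateral alignment and yaw are good. I check the position along the blade from the wrist depth.

Run:
```python
from h import *
from scipy.spatial.transform import Rotation as Ro
s=arm.observe();d=dict(np.load('wrist.npz'));T=d['mount'];R=Ro.from_rotvec(s['ee_rot']).as_matrix()
v,u=np.mgrid[:420,:560];x=u-d['cx'];y=v-d['cy'];r=np.hypot(x,y)+1e-9;t=np.tan(r/d['fx'])
z=d['depth'];C=np.stack([x/r*t*z,y/r*t*z,z],-1)
P=(C@T[:3,:3].T+T[:3,3])@R.T+s['position']
i=d['img'].astype(int)
def f(n,m,b):
    w=np.zeros(m.shape,bool);w[b[2]:b[3],b[0]:b[1]]=1;p=P[m&w];print(n,len(p),p.mean(0).round(4),p[:,2].min().round(3),p[:,2].max().round(3),cv2.minAreaRect(p[:,:2].astype(np.float32)));return p
f('key',(i.max(2)<90)&(P[...,2]>.085)&(P[...,2]<.12),(262,296,170,285))
f('keytop',(i.max(2)<90)&(P[...,2]>.104)&(P[...,2]<.12),(262,296,170,285))
f('gauge',(i.min(2)>120)&(P[...,2]>.06)&(P[...,2]<.072),(205,280,110,180))
f('panel',(P[...,2]>.075)&(P[...,2]<.084)&(i.min(2)>100),(240,365,200,290))
```

```text
key 1096 [0.557  0.1673 0.1094] 0.09 0.114 ((0.5602652430534363, 0.1645469218492508), (0.008953385055065155, 0.06032166630029678), 50.0593147277832)
keytop 995 [0.5588 0.1658 0.1105] 0.104 0.114 ((0.5611283183097839, 0.16382423043251038), (0.008953385055065155, 0.05755198001861572), 50.0593147277832)
gauge 2117 [0.5007 0.1773 0.0673] 0.06 0.07 ((0.5005649328231812, 0.1769927591085434), (0.04068935289978981, 0.040754374116659164), 18.221111297607422)
panel 827 [0.6006 0.1571 0.0796] 0.075 0.083 ((0.6011356115341187, 0.15518806874752045), (0.09925577044487, 0.0070380233228206635), 77.97421264648438)
```

Both cameras put the axis within 1 mm of the TCP. Now I descend to z = 0.087 and pinch.

Call:
{"fn": "jog_arm", "kwargs": {"rows": [[[-0.05,0,-3],[0,0,0],0.4],[[-0.05,0,-5.5],[0,0,0],0.4],[[-0.05,0,-7.1],[0,0,0],0.4],[[-0.05,0,-7.1],[0,0,0],0.4],[[-0.05,0,-7.1],[0,0,0],0.0],[[-0.05,0,-7.1],[0,0,0],0.0],[[-0.05,0,-7.1],[0,0,0],0.0],[[-0.05,0,-7.1],[0,0,0],0.0]], "newtons": 25}}

```text
clock: 3.15
position: [0.5613, 0.1641, 0.0862]
ee_rot: [1.082, 2.949, 0.001]
force: [-1.0, 0.8, 3.5]
width: 0.096
gripper_force: 25.0
```

Call:
{"fn": "jog_arm", "kwargs": {"rows": [[[0,0,0],[0,0,-5],0],[[0,0,0],[0,0,-10],0],[[0,0,0],[0,0,-15],0],[[0,0,0],[0,0,-20],0],[[0,0,0],[0,0,-25],0],[[0,0,0],[0,0,-30],0],[[0,0,0],[0,0,-35],0],[[0,0,0],[0,0,-35],0]]}}

```text
clock: 4.15
position: [0.5617, 0.1642, 0.0863]
ee_rot: [1.917, 2.487, 0.002]
force: [1.5, 0.9, 5.1]
width: 0.098
gripper_force: 25.0
```

Call:
{"fn": "jog_arm", "kwargs": {"rows": [[[0,0,0],[0,0,-5],0],[[0,0,0],[0,0,-10],0],[[0,0,0],[0,0,-15],0],[[0,0,0],[0,0,-20],0],[[0,0,0],[0,0,-24],0],[[0,0,0],[0,0,-27],0],[[0,0,0],[0,0,-27],0],[[0,0,0],[0,0,-27],0]]}}

```text
clock: 5.15
position: [0.562, 0.1642, 0.0862]
ee_rot: [2.444, 1.973, 0.003]
force: [5.0, 2.9, 4.5]
width: 0.094
gripper_force: 25.0
```

Run:
```python
from h import *
s=arm.observe();r=s['ee_rot'];print(s['position'],2*np.degrees(np.arctan2(r[1],r[0]))-90,s['force'],s['ft_torque'],s['width'])
```

```text
[0.56200659 0.16420331 0.08623657] -12.17153126533222 [5.03515624 2.90970747 4.47812239] [ 0.3113943  -0.77656405  0.00404135] 0.09352595466697766
```

Call:
{"fn": "jog_arm", "kwargs": {"rows": [[[0,0,0],[0,0,0],0.3],[[0,0,0],[0,0,0],0.3],[[0,0,0],[0,0,0],0.3],[[0,0,2],[0,0,0],0.3],[[0,0,5],[0,0,0],0.3],[[-5,0,10],[0,0,0],0.3],[[-10,4,15],[0,0,0],0.3],[[-12,8,18],[0,0,0],0.3]]}}

```text
clock: 6.15
position: [0.4468, 0.2326, 0.2574]
ee_rot: [-2.448, -1.968, 0.001]
force: [0.4, 2.4, 0.6]
width: 0.301
gripper_force: 0.0
```

Call:
{"fn": "jog_arm", "kwargs": {"rows": [[[-3,4,1],[0,0,0],0.3],[[-6,8,2],[0,0,0],0.3],[[-6,12,3],[0,0,0],0.3],[[-6,12,3],[0,0,0],0.3]]}}

```text
clock: 6.65
position: [0.3872, 0.3567, 0.2864]
ee_rot: [-2.441, -1.977, -0.001]
force: [0.6, -0.9, 0.3]
width: 0.301
gripper_force: 0.0
```

Run:
```python
from h import *
s=arm.observe();print(s['position'],s['clock'])
d=grab('top');P=cloud(d); img=d['img'].astype(int)
def f(n,m,b):
    w=np.zeros(m.shape,bool);w[b[2]:b[3],b[0]:b[1]]=1;p=P[m&w]
    if len(p)<5: return print(n,len(p))
    _,V=np.linalg.eigh(np.cov(p[:,:2].T));print(n,len(p),np.degrees(np.arctan2(V[1,1],V[0,1])),cv2.minAreaRect(p[:,:2].astype(np.float32)))
dk=(img.max(2)<70)&(P[...,2]>.085)&(P[...,2]<.13)
f('key',dk,(165,225,180,265)); f('keytop',dk&(P[...,2]>.105),(165,225,180,265)); f('other',dk,(285,345,195,260))
f('panel',(img.min(2)>150)&(P[...,2]>.068)&(P[...,2]<.09),(165,225,178,200))
cv2.imwrite('pics/t2.png',cv2.resize(d['img'][150:300,130:330,::-1],(800,600),interpolation=cv2.INTER_CUBIC))
```

```text
[0.38717579 0.3566516  0.28641929] 6.65
key 167 78.0547102725268 ((0.5619845390319824, 0.16413694620132446), (0.06391321867704391, 0.008178487420082092), 77.4460678100586)
keytop 99 77.71032435545752 ((0.561508059501648, 0.16223382949829102), (0.05299434810876846, 0.007572576403617859), 78.25772857666016)
other 135 138.42666955481113 ((0.5352593660354614, -0.08981750905513763), (0.008602157235145569, 0.059176329523324966), 48.52566909790039)
panel 164 77.76498745106225 ((0.6024174690246582, 0.15487569570541382), (0.09845533967018127, 0.006161799654364586), 77.82105255126953)
```

View pics/t2.png

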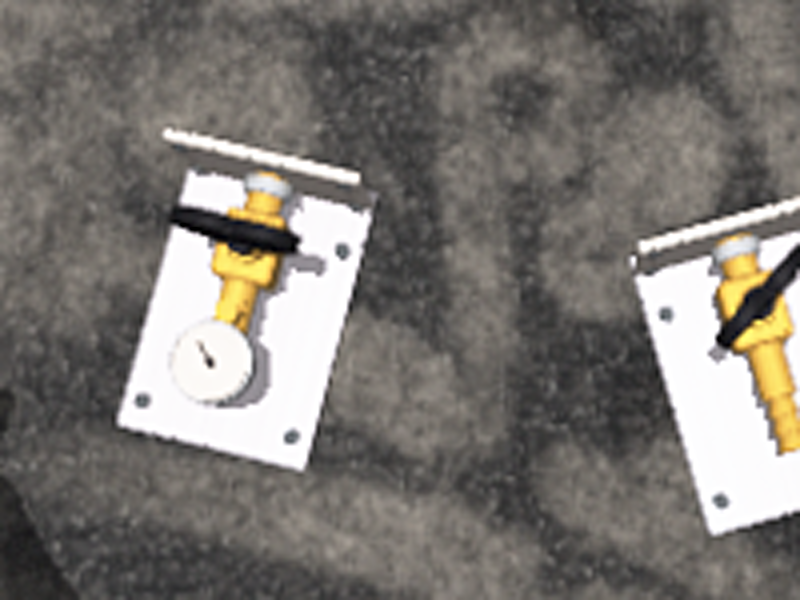

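The key, from (175,215) to (298,243) in the crop, is parallel to the panel to within about 0.5°. The other key still measures 138.4°, as before, and the arm is clear.

```bash
python3 -c "
from cell import arm
print(arm.sign_off())"
```

```text
the job is handed in; nothing more can be done
None
```

The gauge stopcock is shut: its wings stand square across the pipe, within about 0.5° of parallel to the panel. The key is released, the other key is unmoved, and I handed the job in at about 6.7 s of arm time.

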